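# Hold the seam scanner over the bow-tie inlay

### The arm

A 6-joint arm with a two-finger parallel gripper is mounted at the origin on the work surface. World frame = base frame: x ahead of the robot, y to its left, z up, the work surface at z = 0. Lengths are in mm, angles in rad, forces in N, time in s.
With the tool pointing down it reaches from about 275 to 1000 mm from the base axis. Payload 8.4 kg.
Tool frame: the origin (TCP) lies between the finger pads; the fingertips stand r.nose_length ahead of it and the grasp point (between the pads) lies 8 mm behind it (r.nose_length is the distance from the TCP to the fingertips, in mm); y points along the fingers, x is the direction in which the jaws open and shut, and the axes are right-handed (so a half turn about y gives the same grasp; the last joint's range is limited). The gripper opens to 85 mm and grips with 20 to 120 N. Pads are 22 mm wide; open, the fingers measure 114 mm over their backs; the gripper's body (76 mm by 85 mm) begins 54 mm behind the grasp point. The pads swing forward as they close: fully open they stand 13 mm farther back than shut.
Start: joints at [-1.151, 0.353, 1.633, -0, 1.155, -0.002], TCP at [255.876, -570.224, 242.281] pointing down, gripper open.
Joint ranges: [-2.63, 2.63], [-0.92, 2.1], [0.06, 2.66], [-1.3, 4.44], [0, 2.69], [-3.02, 3.02]. Speed limits (rad/s): [2.22, 2.22, 2.79, 3.14, 3.14, 3.14].

### API

Orientations are given as [roll, pitch, yaw] about the fixed x, y, z axes, in that order (R = Rz(yaw) Ry(pitch) Rx(roll)).
In Python, from rig import r, cams, order gives the robot as it stands. The module is installed in compiled form; this text tells all that it offers.
- The arm moves only by the shell command python3 -m crank 'ROWS' [FORCE]. ROWS is JSON, a list of rows, each a list of 7 numbers: the turn, a rotation vector about the tool's x, y, z in degrees, then the shift along the tool's x, y, z in cm, then the opening, from -1 (shut) to 1 (fully open). A call has exactly 10 rows; each row shifts and turns the pose as measured when the row begins, along the tool's axes as they then stand; what a row does not reach is not made up. A row lasts 1/12 s, in which the tool goes at most 41.7 mm and 7.16 degrees, less where a joint would pass 70% of its speed; a pose out of reach is approached as far as the arm can. A call with a gripper value outside its range is refused whole. The fingers move at their own pace and stop on an object; FORCE is the grip in N (left out, the last holds). Time passes only in rows, so rows that do not move let the fingers close, or fill a call up. It gives the time, the measured TCP pose, the force and the opening at its end, in the units of the state.
- r.sense(): the state, without advancing time (a new reading comes with each control period).
- cams.grab_frame(name): name is "side" or "top" or "wrist"; returns the picture (420x560x3 uint8, blue, green, red); there is no depth.
- cams.camera_info(name): a dict with "intrinsics" (3x3 intrinsics, pixels), "view" (4x4, takes a point from world to camera coordinates); the wrist camera has in their place "hand_eye" (4x4, takes a point from camera to tool coordinates, whose origin is the TCP and whose axes are the tool frame's). Camera axes: x right, y up, looking along -z (the intrinsics and any distortion apply to the point x, -y, -z); pixel columns grow to the right and rows downward; lengths in mm; the calibration is good to about 2 mm. A picture is of the moment at which its call begins: read the wrist's pose just before it. camera_info takes no time and is no camera call.
- order.sign_off(): hands the job in, once; it reports no verdict.
The state is a dict: "clock": time; "qpos": joint angles; "qvel": joint speeds; "joint_efforts": joint torques, N m; "eef_pos": TCP position; "tcp_rot": TCP orientation; "contact_force": force on the tool from outside, world axes, zero at the start; "wrist_torque": the same for the moment, N m; "opening": opening from 0.0 (shut) to 1.0 (fully open).
Only numpy, scipy, OpenCV 4.12 (cv2) and the standard library are available. Lean on these libraries where they do the work, as an engineer would, in place of code of your own. Each camera call takes 0.05 s, during which the arm holds its last target.

### The job

Pull the orange seam scanner up out of its charging dock, carry it over the dark board that stands on edge across the bench, and hold it upright with its steel tongue about one centimetre above the dark bow-tie inlay in the pale panel, centred on the bow-tie and lined up along its length. The scanner must never touch the panel or the standing board, and the things lying about stay where they are. Finish while still holding the scanner still in the air there: do not put it down or let go.

Things in the scene. Friction and masses are not known exactly. Their poses are not given: they have to be found in the camera images.
- scanner: hand-held seam scanner, 0.17 to 0.35 kg. Origin: centre of the underside (tip) of its steel tongue; z up through the grip, x along its long side. Tongue 36 mm (x) by 12 mm (y), z 0 to 30; black flange 70 x 40 mm, z 30 to 36; orange ribbed grip 60 mm (x) by 30 mm (y), z 36 to 100. At the start its tongue is in the dock's slot, tip 14 mm above the bench. Either way round is good over the inlay.
- grip (a point): point in the middle of the scanner's orange grip, 70 mm above the tongue's tip: a good place to pinch it, across its y (30 mm wide).
- dock: grey charging dock fixed to the bench, 130 mm (x) by 90 mm (y), top 44 mm above the bench; origin under its centre. The scanner's flange rests on its top and the scanner's axes lie along the dock's.
- slot (a point): centre of the mouth of the dock's slot, in its top face: 39 x 15 mm, 34 mm deep, long side along x. A sprung nose in each end catches a lip at the foot of the tongue: grip firmly and pull straight up; it takes about 9 N beyond the weight in the first 8 mm, and is past the noses after about 22 mm. The tongue is out of the slot after 30 mm.
- board: dark board standing on edge, fixed, between dock and panel, length roughly away from the robot: 460 mm along its x, 22 mm thick (y), top 120 mm above the bench; origin under its centre. Brass bench dogs 50 mm high stand against its sides, to 29 mm from its mid-plane. Which side of it holds the dock and which the panel changes.
- panel: pale wooden panel fixed to the bench, 260 mm (x) by 180 mm (y), top face 30 mm above the bench; origin under its centre. At the middle of each short end a hold-down clamp with a red knob, up to 100 mm above the bench, reaching 30 mm in from the end. A small round dark knot, 20 mm across, near one edge is not the target.
- inlay: dark bow-tie shaped inlay flush in the panel's top, fixed, 70 mm along its x, 32 mm wide (y) at the ends and 12 mm at the waist; origin at its centre in the panel's top face, 30 mm above the bench; z up.
- cork_block: cork sanding block, 50 x 32 x 28 mm, lying loose on the panel; origin under its centre
- weight: small brass weight, 32 mm across, 36 mm high, standing loose on the panel; origin under its centre
- plane: metal hand plane with dark wooden grips, 200 x 56 x 88 mm, loose on the bench; origin under its centre
- hammer: hammer with wooden handle, about 240 mm long, lying loose on the bench
- glue: white plastic bottle, 56 mm across, 150 mm high, standing loose; origin under its centre
- wax_tin: flat blue tin, 72 mm across, 35 mm high, loose on the bench; origin under its centre
- cup: blue ceramic cup, 76 mm across, 90 mm high, loose on the bench; origin under its centre
Things that resemble listed ones, but are neither listed nor needed, are in the scene too. Of the things that look like the dock, take the one that is farthest to the robot's right at the start.

How it is judged:
By the outcome, as a careful person would: the job done as asked, in the order asked, and still so for the second after the job is handed in, while the arm keeps its last pose, push and grip.
It also fails if it takes over 48 s, if anything falls off the work surface, if the arm or the gripper's body presses on something with over 40 N, if the wrist force passes 120 N, or if a joint passes its speed limit or range.

## Working session

There is one attempt and no reset: what is moved stays moved. The work goes in short steps, Python scripts to look and compute and a shell command to move; the robot and the scene stay as the last step left them, time stands still between calls to the robot, and variables do not carry over. Pictures are saved under pics/ and viewed, and the job is handed in when it is done.

```bash
mkdir -p pics; ls; python3 - <<'E'
from rig import r,cams,order
import cv2,numpy as np
np.set_printoptions(precision=3,suppress=True)
s=r.sense();print(s,r.nose_length)
for n in("top","side","wrist"):
    cv2.imwrite(f"pics/{n}0.png",cams.grab_frame(n));print(n,cams.camera_info(n))
E
```

```text
pics
{'clock': 0.0, 'qpos': array([-1.151,  0.354,  1.634,  0.   ,  1.155, -0.002]), 'qvel': array([ 0.001, -0.003,  0.   ,  0.001, -0.001, -0.001]), 'joint_efforts': array([  0.001, -60.524, -34.206,   0.   ,   0.009,  -0.   ]), 'eef_pos': array([ 255.699, -569.785,  241.572]), 'tcp_rot': array([-1.571,  0.001, -1.149]), 'contact_force': array([ 0.61 , -0.582, -0.329]), 'wrist_torque': array([ 0.009,  0.006, -0.016]), 'opening': 0.9973238067360781} 11.0
top {'intrinsics': array([[422.952,   0.   , 281.037],
       [  0.   , 422.952, 209.896],
       [  0.   ,   0.   ,   1.   ]]), 'view': array([[    0.009,    -1.   ,    -0.028,    40.697],
       [    0.982,     0.004,     0.19 ,  -545.025],
       [   -0.19 ,    -0.029,     0.981, -1234.813],
       [    0.   ,     0.   ,     0.   ,     1.   ]])}
side {'intrinsics': array([[480.709,   0.   , 279.966],
       [  0.   , 480.709, 213.262],
       [  0.   ,   0.   ,   1.   ]]), 'view': array([[   -0.742,    -0.67 ,     0.003,   421.615],
       [    0.451,    -0.496,     0.742,  -271.851],
       [   -0.496,     0.552,     0.67 , -1223.974],
       [    0.   ,     0.   ,     0.   ,     1.   ]])}
wrist {'intrinsics': array([[309.19 ,   0.   , 275.887],
       [  0.   , 309.19 , 211.061],
       [  0.   ,   0.   ,   1.   ]]), 'hand_eye': array([[   1.   ,    0.   ,    0.   ,    0.057],
       [  -0.   ,    0.312,   -0.95 , -131.127],
       [  -0.   ,    0.95 ,    0.312,   81.183],
       [   0.   ,    0.   ,    0.   ,    1.   ]])}
```

View images.

View pics/top0.png

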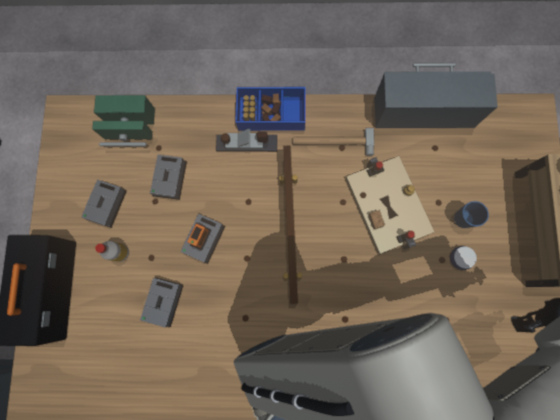

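View pics/side0.png

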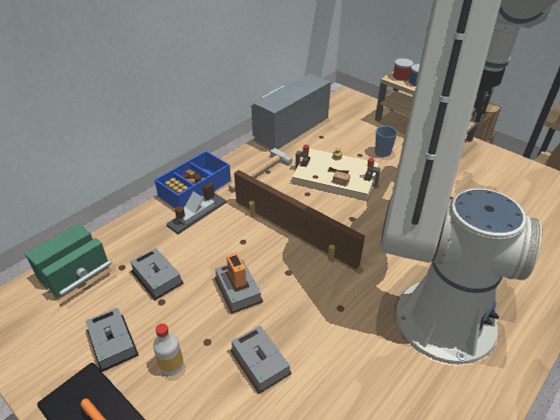

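View pics/wrist0.png

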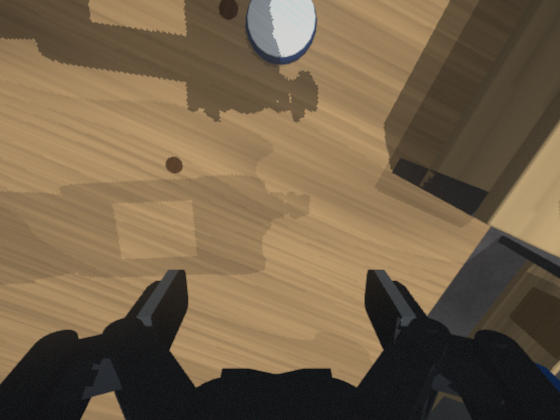

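```bash
cat > h.py <<'E'
import numpy as np,cv2
from rig import r,cams,order
from scipy.spatial.transform import Rotation as R
np.set_printoptions(precision=2,suppress=True)
def cam(n,s=None):
    i=cams.camera_info(n);K=np.array(i['intrinsics'])
    if n=='wrist':
        s=s or r.sense();T=np.eye(4);T[:3,:3]=R.from_euler('xyz',s['tcp_rot']).as_matrix();T[:3,3]=s['eef_pos']
        V=np.linalg.inv(T@np.array(i['hand_eye']))
    else: V=np.array(i['view'])
    return K,V
def cast(uv,z,c):
    K,V=c;uv=np.atleast_2d(np.array(uv,float));out=[]
    P=np.linalg.inv(V);o=P[:3,3]
    for u,v in uv:
        d=np.linalg.inv(K)@[u,v,1];d=P[:3,:3]@[d[0],-d[1],-d[2]]
        out.append(o+d*(z-o[2])/d[2])
    return np.array(out)
def proj(p,c):
    K,V=c;p=np.atleast_2d(np.array(p,float));q=p@V[:3,:3].T+V[:3,3];q=q*[1,-1,-1];q=q@K.T
    return q[:,:2]/q[:,2:]
def rect(mask,k=0):
    cs=cv2.findContours(mask.astype(np.uint8),cv2.RETR_EXTERNAL,cv2.CHAIN_APPROX_NONE)[0]
    return sorted(cs,key=cv2.contourArea)[::-1]
E
python3 - <<'E'
import cv2
a=cv2.imread('pics/top0.png');b=cv2.imread('pics/side0.png')
f=lambda i,x,y,w,h,s:cv2.resize(i[y:y+h,x:x+w],None,fx=s,fy=s,interpolation=cv2.INTER_CUBIC)
cv2.imwrite('pics/z1.png',f(a,170,200,70,75,8))
cv2.imwrite('pics/z2.png',f(a,335,145,110,110,5.4))
cv2.imwrite('pics/z3.png',f(b,200,240,80,75,8))
E
```

```text
(no output)
```

View pics/z1.png

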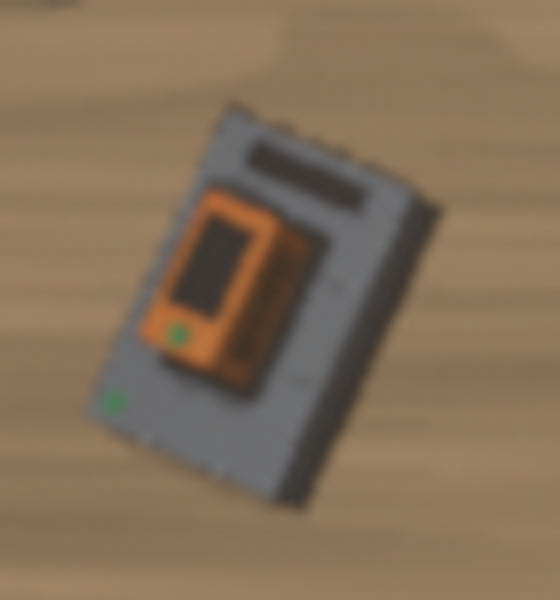

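View pics/z2.png

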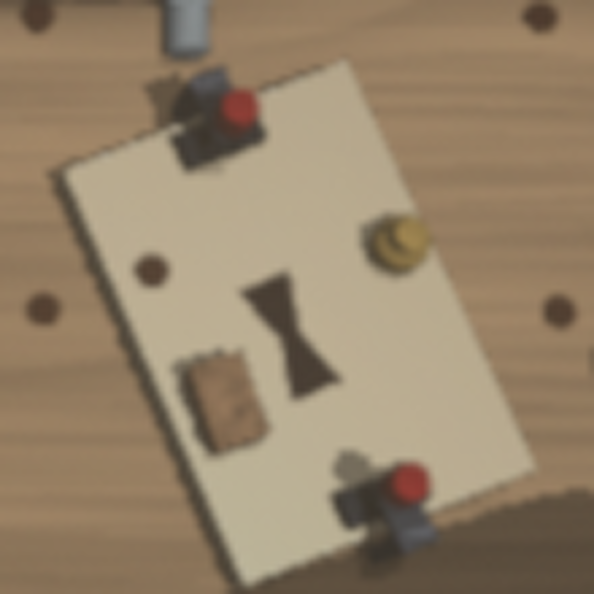

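View pics/z3.png

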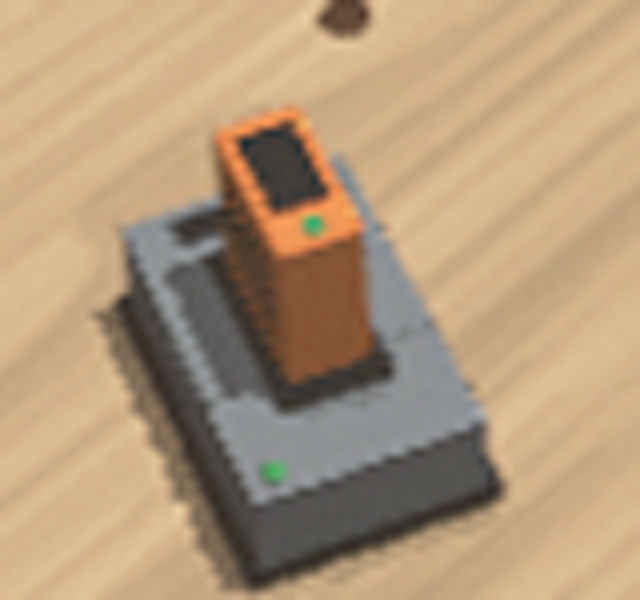

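```bash
python3 - <<'E'
from h import *
t=cam('top');sd=cam('side')
def g(pts,off,s,z,c,name):
    p=(np.array(pts)+.5)/s-.5+off; w=cast(p,z,c)
    ce=w.mean(0); e=[np.linalg.norm(w[i]-w[(i+1)%4]) for i in range(4)]
    a=[np.degrees(np.arctan2(*(w[(i+1)%4]-w[i])[1::-1])) for i in range(4)]
    print(name,ce,np.array(e),np.array(a))
g([(210,188),(283,215),(215,365),(143,335)],(170,200),8,114,t,'griptop')
g([(233,105),(413,200),(280,500),(90,412)],(170,200),8,44,t,'dock')
g([(62,172),(345,62),(538,465),(243,588)],(335,145),5.4,30,t,'panel')
g([(240,292),(290,272),(342,380),(293,400)],(335,145),5.4,30,t,'bow')
g([(218,132),(297,107),(365,232),(275,258)],(200,240),8,114,sd,'grip side')
g([(125,228),(335,155),(485,425),(255,505)],(200,240),8,44,sd,'dock side')
print('board',cast([(284,147),(291,147),(290,303),(298,303)],120,t))
print('weight',cast([(409,189)],50,t),'glue',cast([(101,250)],150,t),'redknobs',cast([(379,165),(410.5,234)],100,t))
print('others: cup',cast([(475,212)],90,t),'plane',cast([(217,143),(277,143)],60,t))
E
```

```text
griptop [461.23 286.5  114.  ] [28.71 58.78 28.58 57.78] [-109.85  157.88   68.16  -22.01]
dock [460.18 286.43  44.  ] [ 79.83 123.35  80.67 128.17] [-117.33  158.05   66.16  -22.46]
panel [ 570.75 -289.26   30.  ] [178.77 256.17 181.58 258.91] [ -68.1  -157.61  112.77   21.77]
bow [ 560.28 -286.25   30.  ] [31.25 68.38 30.42 68.54] [ -67.74 -156.82  112.53   23.87]
grip side [458.72 288.95 114.  ] [26.9  58.72 29.34 57.36] [-113.77  157.03   63.54  -25.36]
dock side [459.77 288.96  44.  ] [ 76.3  128.91  78.07 126.47] [-112.02  157.32   66.17  -23.47]
board [[721.89  35.28 120.  ]
 [721.88  14.51 120.  ]
 [269.81  15.1  120.  ]
 [270.03  -6.99 120.  ]]
weight [[ 611.82 -346.     50.  ]] glue [[409.91 543.38 150.  ]] redknobs [[ 672.68 -247.14  100.  ]
 [ 466.51 -330.    100.  ]]
others: cup [[ 533.51 -522.33   90.  ]] plane [[756.31 247.02  60.  ]
 [756.15  58.68  60.  ]]
```

```bash
python3 -m crank '[[0,0,0,-3.1,0,2.4,1],[0,0,0,-3.1,0,2.4,1],[0,0,0,-3.1,0,2.4,1],[0,0,0,-3.1,0,2.4,1],[0,0,0,-3.1,0,2.4,1],[0,0,0,-3.1,0,2.4,1],[0,0,0,-3.1,0,2.4,1],[0,0,0,-3.1,0,2.4,1],[0,0,0,-3.1,0,2.4,1],[0,0,0,-3.1,0,2.4,1]]' 100
```

```text
clock: 0.98
eef_pos: [347.6, -179.7, 238.3]
tcp_rot: [-1.572, 0.0, -1.16]
contact_force: [0.9, 0.3, 0.3]
opening: 1.002
```

```bash
python3 -m crank '[[0,0,0,-3.2,0,2.4,1],[0,0,0,-3.2,0,2.4,1],[0,0,0,-3.2,0,2.4,1],[0,0,0,-3.2,0,2.4,1],[0,0,0,-3.2,0,2.4,1],[0,0,0,-3.2,0,2.4,1],[0,0,0,-3.2,0,2.4,1],[0,0,0,-3.2,0,2.4,1],[0,0,0,-3.2,0,2.4,1],[0,0,0,-3.2,0,2.4,1]]'
python3 -m crank '[[0,-7,0,0,0,0,1],[0,-7,0,0,0,0,1],[0,-7,0,0,0,0,1],[0,-7,0,0,0,0,1],[0,-7,0,0,0,0,1],[0,-7,0,0,0,0,1],[0,-7,0,0,0,0,1],[0,-7,0,0,0,0,1],[0,-7,0,0,0,0,1],[0,-7,0,0,0,0,1]]'
```

```text
clock: 1.82
eef_pos: [437.7, 227.5, 239.6]
tcp_rot: [-1.567, -0.002, -1.16]
contact_force: [0.8, 0.3, 0.4]
opening: 1.0
clock: 2.65
eef_pos: [437.4, 237.9, 237.3]
tcp_rot: [-1.571, -0.002, 0.088]
contact_force: [-0.7, 0.6, -0.3]
opening: 0.999
```

```bash
python3 -m crank '[[0,-6.5,0,0.8,0,0.5,1],[0,-6.5,0,0.8,0,0.5,1],[0,-6.5,0,0.8,0,0.4,1],[0,-6.5,0,0.8,0,0.2,1],[0,-6.5,0,0.8,0,0,1],[0,-6.5,0,0.8,0,0,1],[0,-6.5,0,0,0,0,1],[0,-6.5,0,0,0,0,1],[0,-6.5,0,0,0,0,1],[0,-4,0,0,0,0,1]]'
python3 - <<'E'
from h import *
s=r.sense();c=cam('wrist',s);im=cams.grab_frame('wrist');cv2.imwrite('pics/w1.png',im)
print(s['eef_pos'],np.degrees(s['tcp_rot']),s['qpos'])
h=cv2.cvtColor(im,cv2.COLOR_BGR2HSV)
m=cv2.inRange(h,(5,120,90),(20,255,255))
for k in rect(m)[:4]:print(cv2.minAreaRect(k))
print(proj([[460.5,287.5,114],[460.5,287.5,44]],c))
E
```

```text
clock: 3.48
eef_pos: [477.4, 271.8, 235.0]
tcp_rot: [-1.57, 0.002, 1.239]
contact_force: [0.0, 0.0, -0.8]
opening: 0.998
[477.43 271.79 235.02] [-89.93   0.14  71.  ] [ 0.52  0.24  1.8  -0.    1.1  -0.72]
((286.5180358886719, 177.6468963623047), (35.63995361328125, 75.99979400634766), 5.5275397300720215)
((410.00006103515625, 59.50001907348633), (16.26345443725586, 19.091880798339844), 45.0)
((21.401643753051758, 313.5819396972656), (60.56144332885742, 8.322397232055664), 50.194427490234375)
((157.0, 151.5), (15.0, 16.0), 90.0)
[[286.65 183.09]
 [284.59 168.04]]
```

View pics/w1.png

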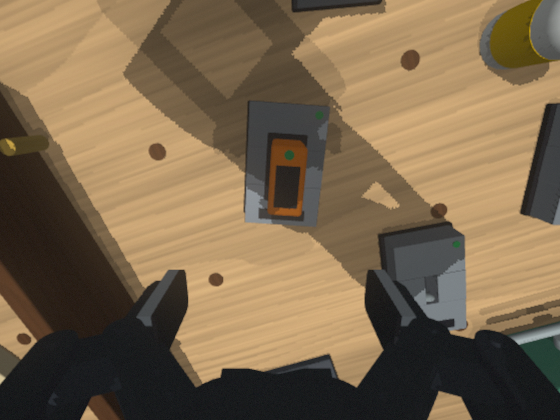

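```bash
python3 - <<'E'
import cv2
a=cv2.imread('pics/w1.png')
cv2.imwrite('pics/z4.png',cv2.resize(a[90:235,230:345],None,fx=4,fy=4,interpolation=cv2.INTER_CUBIC))
E
```

```text
(no output)
```

View pics/z4.png

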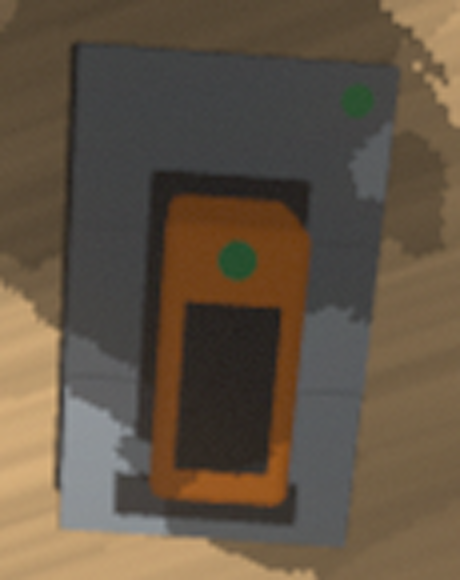

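```bash
python3 - <<'E'
from h import *
c=cam('wrist')
def g(pts,off,s,z,name):
    p=(np.array(pts)+.5)/s-.5+off; w=cast(p,z,c)
    e=[np.linalg.norm(w[i]-w[(i+1)%4]) for i in range(4)]
    a=[np.degrees(np.arctan2(*(w[(i+1)%4]-w[i])[1::-1])) for i in range(4)]
    print(name,w.mean(0),np.array(e),np.array(a))
g([(163,230),(308,238),(286,508),(152,500)],(230,90),4,114,'grip')
g([(75,43),(400,67),(345,547),(58,528)],(230,90),4,44,'dock')
g([(150,170),(310,182),(290,525),(137,510)],(230,90),4,50,'flange')
E
```

```text
grip [460.29 287.23 114.  ] [29.23 57.62 28.96 57.39] [  68.05  -21.8  -112.41  158.47]
dock [459.64 287.37  44.  ] [ 80.23 126.95  79.99 126.95] [  67.16  -22.67 -112.84  157.43]
flange [469.54 284.69  50.  ] [39.92 90.85 41.76 89.52] [  66.99  -20.48 -114.74  158.39]
```

```bash
python3 -m crank '[[0,3.5,0,0,0,0,1],[0,0,0,0.8,0,2.2,1],[0,0,0,0,0,0,1],[0,0,0,0,2,0,1],[0,0,0,0,2,0,1],[0,0,0,0,2,0,1],[0,0,0,0,1.5,0,1],[0,0,0,0,0.5,0,1],[0,0,0,0,0,0,1],[0,0,0,0,0,0,1]]'
python3 - <<'E'
from h import *
s=r.sense();c=cam('wrist',s);im=cams.grab_frame('wrist');cv2.imwrite('pics/w2.png',im)
M=R.from_euler('xyz',s['tcp_rot']).as_matrix()
print(s['eef_pos'],np.degrees(s['tcp_rot']),M.T@(np.array([460.3,287.3,76])-s['eef_pos']))
E
```

```text
clock: 4.37
eef_pos: [460.3, 287.5, 152.6]
tcp_rot: [-1.571, 0.002, 1.163]
contact_force: [0.3, -0.0, -0.2]
opening: 0.999
[460.35 287.52 152.62] [-90.02   0.1   66.65] [-0.09 76.62 -0.01]
```

View pics/w2.png

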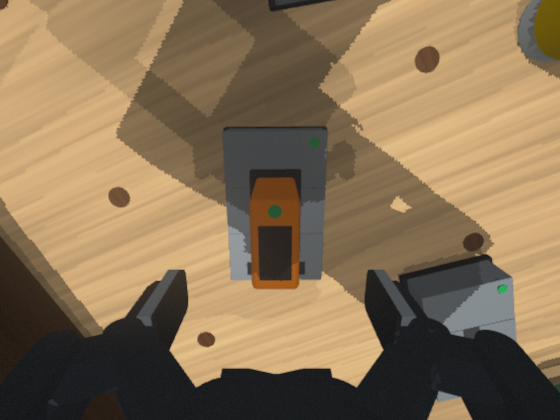

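```bash
python3 -m crank '[[0,-0.8,0,0,2,0,1],[0,0,0,0,2,0,1],[0,0,0,0,1.5,0,1],[0,0,0,0,1.2,0,1],[0,0,0,0,0.7,0,1],[0,0,0,0,0.3,0,1],[0,0,0,0,0,0,1],[0,0,0,0,0,0,0.4],[0,0,0,0,0,0,-0.2],[0,0,0,0,0,0,-0.2]]' 100
python3 - <<'E'
from h import *
s=r.sense()
M=R.from_euler('xyz',s['tcp_rot']).as_matrix()
print(s['eef_pos'],np.degrees(s['tcp_rot']),M.T@(np.array([460.3,287.3,76])-s['eef_pos']),s['opening'])
E
```

```text
clock: 5.25
eef_pos: [468.0, 291.6, 83.4]
tcp_rot: [-1.582, -0.013, 1.176]
contact_force: [0.5, -0.7, -0.6]
opening: 0.604
[467.98 291.58  83.37] [-90.63  -0.73  67.35] [-7.    7.22  5.52] 0.6040076651069062
```

```bash
python3 - <<'E'
from h import *
s=r.sense();print(s)
cv2.imwrite('pics/w3.png',cams.grab_frame('wrist'));s=r.sense();print(s['eef_pos'],s['tcp_rot'],s['opening'])
cv2.imwrite('pics/s3.png',cams.grab_frame('side'));s=r.sense();print(s['eef_pos'],s['tcp_rot'],s['opening'],s['qvel'])
E
```

```text
{'clock': 5.25, 'qpos': array([ 0.56,  0.44,  1.93, -0.  ,  0.76, -0.62]), 'qvel': array([-0.  , -0.01, -0.01, -0.  ,  0.01, -0.  ]), 'joint_efforts': array([ -0.01, -56.36, -24.35,  -0.01,  -0.1 ,   0.  ]), 'eef_pos': array([467.98, 291.58,  83.37]), 'tcp_rot': array([-1.58, -0.01,  1.18]), 'contact_force': array([ 0.53, -0.73, -0.6 ]), 'wrist_torque': array([-0.02,  0.05,  0.03]), 'opening': 0.6040076651069062}
[468.04 291.54  83.45] [-1.58 -0.01  1.18] 0.5136805964480917
[467.45 290.78  83.24] [-1.58 -0.01  1.18] 0.4203032536755154 [-0.01 -0.    0.02 -0.03  0.05 -0.  ]
```

View pics/w3.png

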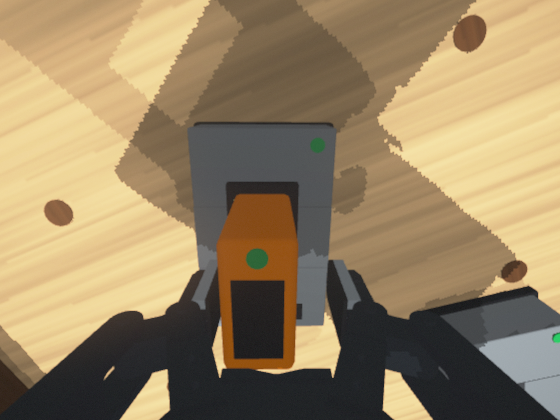

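View pics/s3.png

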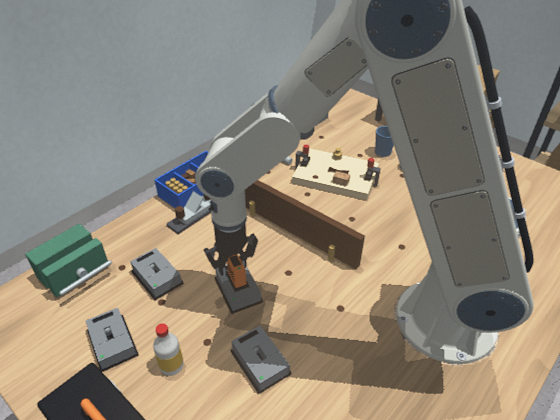

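```bash
cat > d.py <<'E'
from h import *
import sys
x,y,z,yaw=map(float,sys.argv[1:5])
s=r.sense();Rm=R.from_euler('xyz',s['tcp_rot']);T=R.from_euler('xyz',[-90,0,yaw],degrees=True)
print('eef',s['eef_pos'],'rot',np.degrees(s['tcp_rot']),'F',s['contact_force'],'open',s['opening'])
print('turn',(Rm.inv()*T).as_rotvec(degrees=True),'shift_cm',Rm.inv().apply(np.array([x,y,z])-s['eef_pos'])/10, 'q',s['qpos'],s['clock'])
E
python3 -m crank '[[0,0,0,0,0,0,1],[0,0,0,0,0,0,1],[0,0,0,0,0,0,1],[0,0,0,0,0,0,1],[0,0,0,0,0,0,1],[0,0,0,0,0,0,1],[0,0,0,0,0,0,1],[0,0,0,0,0,0,1],[0,0,0,0,0,0,1],[0,0,0,0,0,0,1]]' 100
python3 d.py 460.3 287.3 76 67.5
```

```text
clock: 6.18
eef_pos: [468.1, 291.4, 84.3]
tcp_rot: [-1.582, -0.013, 1.176]
contact_force: [0.0, -1.2, 1.5]
opening: 0.998
eef [468.06 291.39  84.34] rot [-90.66  -0.73  67.37] F [ 0.03 -1.17  1.52] open 0.9982482513912266
turn [ 0.66 -0.13  0.73] shift_cm [-0.69  0.82  0.57] q [ 0.56  0.44  1.93 -0.    0.76 -0.62] 6.1833
```

```bash
python3 -m crank '[[0.66,0,0.73,-0.4,0,0.3,1],[0,0,0,-0.3,0,0.3,1],[0,0,0,0,0,0,1],[0,0,0,0,0,0,1],[0,0,0,0,0,0,1],[0,0,0,0,0,0,1],[0,0,0,0,0,0,1],[0,0,0,0,0,0,1],[0,0,0,0,0,0,1],[0,0,0,0,0,0,1]]' 100
python3 d.py 460.3 287.3 76 67.5
```

```text
clock: 7.02
eef_pos: [458.8, 286.7, 84.2]
tcp_rot: [-1.569, 0.002, 1.176]
contact_force: [0.1, 0.3, -0.7]
opening: 1.0
eef [458.79 286.7   84.17] rot [-89.92   0.09  67.37] F [ 0.08  0.32 -0.66] open 0.9996331565851425
turn [-0.08 -0.13 -0.09] shift_cm [ 0.11  0.82 -0.12] q [ 0.56  0.43  1.94  0.    0.78 -0.62] 7.0167
```

```bash
python3 -m crank '[[0,0,0,0.1,0.4,-0.1,1],[0,0,0,0,0.3,0,1],[0,0,0,0,0.1,0,1],[0,0,0,0,0,0,1],[0,0,0,0,0,0,1],[0,0,0,0,0,0,1],[0,0,0,0,0,0,1],[0,0,0,0,0,0,1],[0,0,0,0,0,0,1],[0,0,0,0,0,0,1]]' 100
python3 d.py 460.3 287.3 76 67.5
```

```text
clock: 7.85
eef_pos: [460.2, 287.3, 75.1]
tcp_rot: [-1.569, 0.002, 1.176]
contact_force: [0.3, 0.4, 0.5]
opening: 1.0
eef [460.22 287.27  75.05] rot [-89.91   0.1   67.37] F [0.32 0.38 0.53] open 0.9996945389464507
turn [-0.09 -0.13 -0.1 ] shift_cm [ 0.01 -0.09 -0.01] q [ 0.56  0.45  1.94  0.    0.76 -0.62] 7.85
```

Well aligned; close.

```bash
python3 -m crank '[[0,0,0,0,0,0,0.5],[0,0,0,0,0,0,0],[0,0,0,0,0,0,-0.3],[0,0,0,0,0,0,-0.6],[0,0,0,0,0,0,-1],[0,0,0,0,0,0,-1],[0,0,0,0,0,0,-1],[0,0,0,0,0,0,-1],[0,0,0,0,0,0,-1],[0,0,0,0,0,0,-1]]' 100
python3 d.py 460.3 287.3 76 67.5
python3 - <<'E'
from h import *
cv2.imwrite('pics/w4.png',cams.grab_frame('wrist'))
E
```

```text
clock: 8.68
eef_pos: [460.5, 287.5, 75.6]
tcp_rot: [-1.57, 0.001, 1.176]
contact_force: [-0.1, 0.0, 0.6]
opening: 0.341
eef [460.5  287.45  75.58] rot [-89.93   0.06  67.37] F [-0.15  0.03  0.63] open 0.3414587837775686
turn [-0.07 -0.13 -0.06] shift_cm [-0.02 -0.04  0.01] q [ 0.56  0.45  1.94  0.    0.76 -0.62] 8.6833
```

View pics/w4.png

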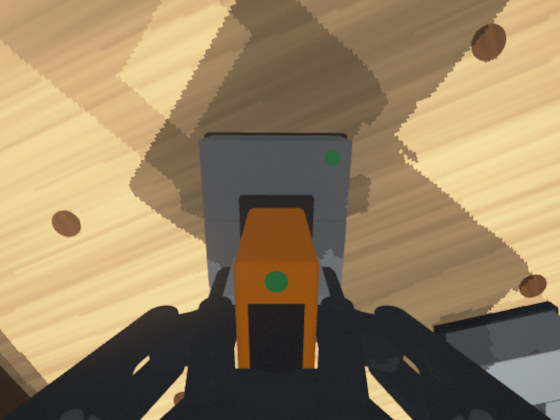

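```bash
python3 -m crank '[[0,0,0,0,-0.5,0,-1],[0,0,0,0,-0.5,0,-1],[0,0,0,0,-0.5,0,-1],[0,0,0,0,-0.5,0,-1],[0,0,0,0,-0.5,0,-1],[0,0,0,0,-0.5,0,-1],[0,0,0,0,-0.5,0,-1],[0,0,0,0,-0.5,0,-1],[0,0,0,0,-0.5,0,-1],[0,0,0,0,0,0,-1]]' 100
python3 d.py 460.3 287.3 120 67.5
```

```text
clock: 9.57
eef_pos: [460.2, 287.2, 125.4]
tcp_rot: [-1.569, 0.002, 1.176]
contact_force: [0.6, 0.4, -2.3]
opening: 0.339
eef [460.17 287.19 125.44] rot [-89.91   0.1   67.37] F [ 0.61  0.36 -2.31] open 0.3387176826232158
turn [-0.09 -0.13 -0.1 ] shift_cm [ 0.02  0.54 -0.01] q [ 0.56  0.37  1.91  0.    0.86 -0.62] 9.5667
```

```bash
python3 -m crank '[[0,0,0,0,-1,0,-1],[0,0,0,0,-2,0,-1],[0,0,0,0,-2,0,-1],[0,0,0,0,-2,0,-1],[0,0,0,0,-2,0,-1],[0,0,0,0,-2,0,-1],[0,0,0,0,-1.5,0,-1],[0,0,0,0,-0.5,0,-1],[0,0,0,0,0,0,-1],[0,0,0,0,0,0,-1]]' 100
python3 d.py 560.5 -286.5 260 -67
python3 - <<'E'
from h import *
cv2.imwrite('pics/w5.png',cams.grab_frame('wrist'))
cv2.imwrite('pics/s5.png',cams.grab_frame('side'))
E
```

```text
clock: 10.4
eef_pos: [458.8, 286.4, 264.9]
tcp_rot: [-1.568, 0.003, 1.176]
contact_force: [-0.2, -0.1, -2.7]
opening: 0.336
eef [458.8  286.37 264.94] rot [-89.84   0.2   67.37] F [-0.22 -0.07 -2.73] open 0.33588470466945564
turn [  0.15 134.37  -0.28] shift_cm [-48.96   0.57 -31.43] q [ 0.56  0.2   1.79  0.    1.16 -0.62] 10.4
```

View pics/w5.png

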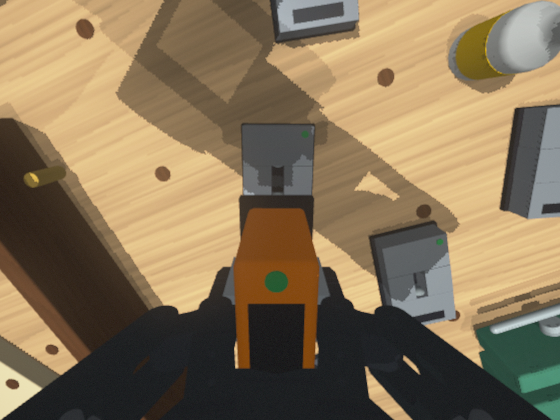

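View pics/s5.png

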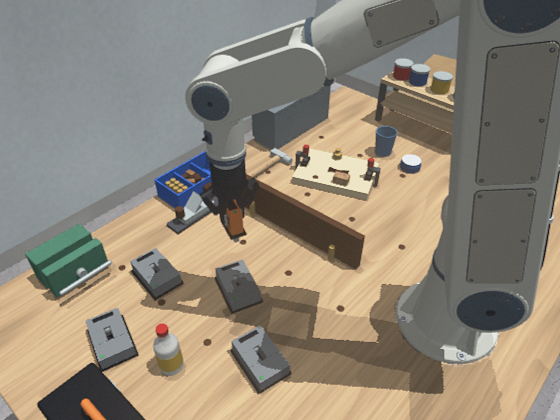

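```bash
python3 -m crank '[[0,0,0,-1.4,0,-0.9,-1],[0,0,0,-2.7,0,-1.7,-1],[0,0,0,-2.7,0,-1.7,-1],[0,0,0,-2.7,0,-1.7,-1],[0,0,0,-2.7,0,-1.7,-1],[0,0,0,-2.7,0,-1.7,-1],[0,0,0,-2.7,0,-1.7,-1],[0,0,0,-2.7,0,-1.7,-1],[0,0,0,-2.7,0,-1.7,-1],[0,0,0,-1.4,0,-0.9,-1]]' 100
python3 d.py 560.5 -286.5 260 113
```

```text
clock: 11.33
eef_pos: [502.5, -7.4, 252.4]
tcp_rot: [-1.551, 0.014, 1.184]
contact_force: [-0.4, -0.3, -1.2]
opening: 0.339
eef [502.49  -7.44 252.41] rot [-88.88   0.82  67.85] F [-0.44 -0.27 -1.19] open 0.3393023653463801
turn [ -1.38 -45.15  -0.34] shift_cm [-23.67  -0.73 -15.88] q [-0.01  0.16  1.86 -0.01  1.14 -1.19] 11.3333
```

```bash
python3 -m crank '[[-1.1,0,-0.8,-1.3,-0.1,-0.9,-1],[0,0,0,-2.6,-0.1,-1.7,-1],[0,0,0,-2.6,0,-1.7,-1],[0,0,0,-2.6,0,-1.7,-1],[0,0,0,-2.6,0,-1.7,-1],[0,0,0,-2.6,0,-1.7,-1],[0,0,0,-2.6,0,-1.7,-1],[0,0,0,-2.6,0,-1.7,-1],[0,0,0,-2.6,0,-1.7,-1],[0,0,0,-1,0,-0.7,-1]]' 100
python3 d.py 560.5 -286.5 200 113
```

```text
clock: 12.17
eef_pos: [550.2, -292.9, 239.3]
tcp_rot: [-1.55, 0.002, 1.182]
contact_force: [-0.4, 0.7, -1.9]
opening: 0.34
eef [ 550.15 -292.89  239.26] rot [-88.82   0.1   67.74] F [-0.4   0.65 -1.86] open 0.34022003124483785
turn [ -1.15 -45.26   0.37] shift_cm [ 0.99  3.91 -0.8 ] q [-0.49  0.36  1.63 -0.    1.17 -1.67] 12.1667
```

```bash
python3 -m crank '[[-1.1,0,0,0.5,0,-0.4,-1],[0,-4,0,0.4,0,-0.3,-1],[0,-6,0,0,0,0,-1],[0,-6,0,0,0,0,-1],[0,-6,0,0,0,0,-1],[0,-6,0,0,0,0,-1],[0,-6,0,0,0,0,-1],[0,-6,0,0,0,0,-1],[0,-4.5,0,0,0,0,-1],[0,0,0,0,0,0,-1]]' 100
python3 d.py 560.5 -286.5 200 113
python3 - <<'E'
from h import *
s=r.sense();cv2.imwrite('pics/w6.png',cams.grab_frame('wrist'));cv2.imwrite('pics/t6.png',cams.grab_frame('top'));cv2.imwrite('pics/s6.png',cams.grab_frame('side'))
print(proj([[560.5,-286.5,30]],cam('wrist',s)))
E
```

```text
clock: 13.0
eef_pos: [556.5, -278.8, 226.2]
tcp_rot: [-1.562, -0.014, 1.994]
contact_force: [-0.5, -1.3, -1.8]
opening: 0.339
eef [ 556.49 -278.78  226.19] rot [-89.49  -0.82 114.26] F [-0.5  -1.33 -1.8 ] open 0.3392239536124724
turn [-0.52  1.26  0.82] shift_cm [-0.91  2.61 -0.07] q [-0.47  0.37  1.64  0.    1.14 -2.46] 13.0
[[265.41 188.11]]
```

View pics/w6.png

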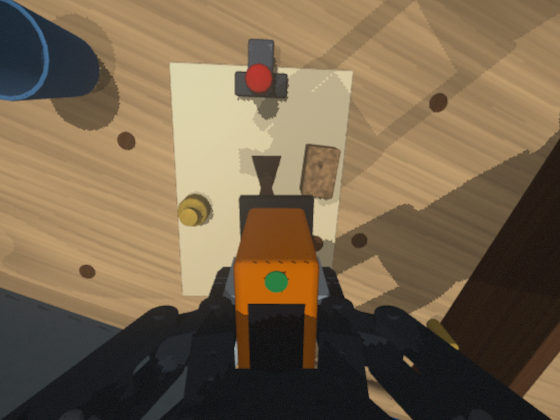

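View pics/s6.png

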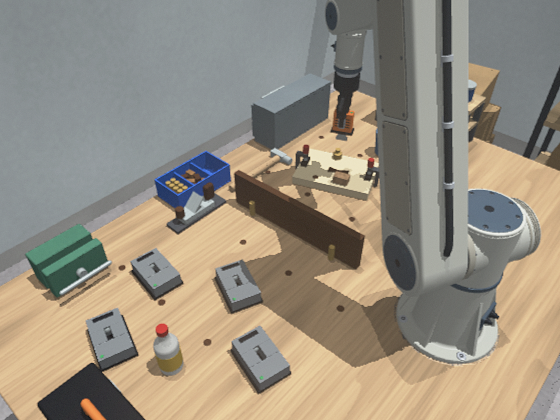

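View pics/t6.png

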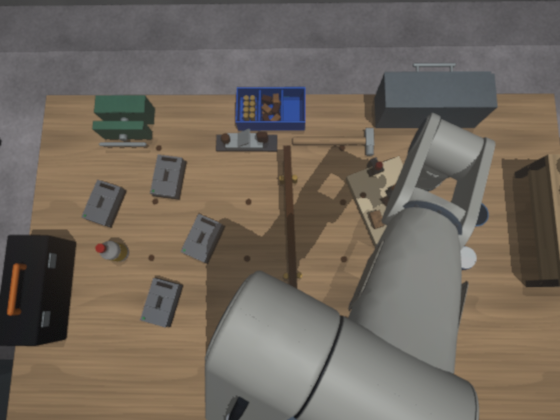

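```bash
python3 -m crank '[[-0.5,1.2,0.8,-0.4,0,-1,-1],[0,0,0,-0.4,0,-2,-1],[0,0,0,0,0,-2,-1],[0,0,0,0,0,-2,-1],[0,0,0,0,0,-1,-1],[0,0,0,0,0,0,-1],[0,0,0,0,0,0,-1],[0,0,0,0,0,0,-1],[0,0,0,0,0,0,-1],[0,0,0,0,0,0,-1]]' 100
python3 d.py 560.5 -286.5 200 113
python3 - <<'E'
from h import *
s=r.sense();c=cam('wrist',s);im=cams.grab_frame('wrist');cv2.imwrite('pics/w7.png',im)
u,v=proj([[560.5,-286.5,30]],c)[0].astype(int);print(u,v)
cv2.imwrite('pics/z7.png',cv2.resize(im[v-60:v+60,u-60:u+60],None,fx=5,fy=5,interpolation=cv2.INTER_CUBIC))
h=cv2.cvtColor(im,cv2.COLOR_BGR2GRAY)
m=np.zeros_like(h);m[v-45:v+45,u-35:u+35]=255
t,b=cv2.threshold(h[v-45:v+45,u-35:u+35],0,255,cv2.THRESH_OTSU);print(t)
m=((h<t)&(m>0)).astype(np.uint8)
for k in rect(m)[:4]:
    a=cv2.contourArea(k)
    if a<50: continue
    w=cast(k[:,0],30,c)[:,:2].astype(np.float32);q=cv2.minAreaRect(w)
    print(a,cv2.boundingRect(k),q, [np.degrees(np.arctan2(e[1],e[0])) for e in np.diff(cv2.boxPoints(q),axis=0)])
E
```

```text
clock: 13.98
eef_pos: [633.1, -254.3, 224.7]
tcp_rot: [-1.568, -0.001, 1.947]
contact_force: [-1.4, -1.0, -1.2]
opening: 0.339
eef [ 633.06 -254.33  224.74] rot [-89.83  -0.06 111.58] F [-1.39 -1.05 -1.24] open 0.338696928754556
turn [-0.17 -1.42  0.06] shift_cm [-0.32  2.5   7.92] q [-0.38  0.46  1.51 -0.    1.17 -2.33] 13.9833
272 109
134.0
1502.5 (256, 71, 34, 75) ((560.2313842773438, -285.989013671875), (70.35045623779297, 30.10651206970215), 23.88272476196289) [np.float32(-66.11731), np.float32(23.882706), np.float32(113.88269)]
```

View pics/w7.png

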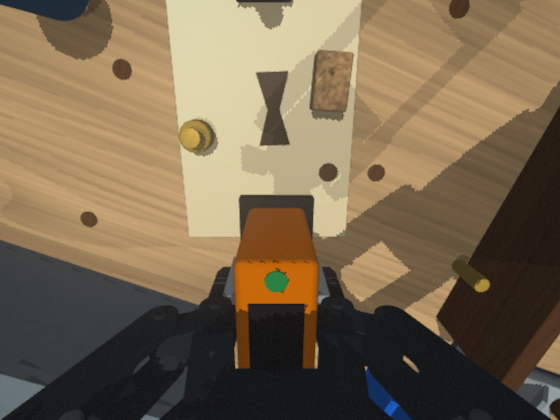

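View pics/z7.png

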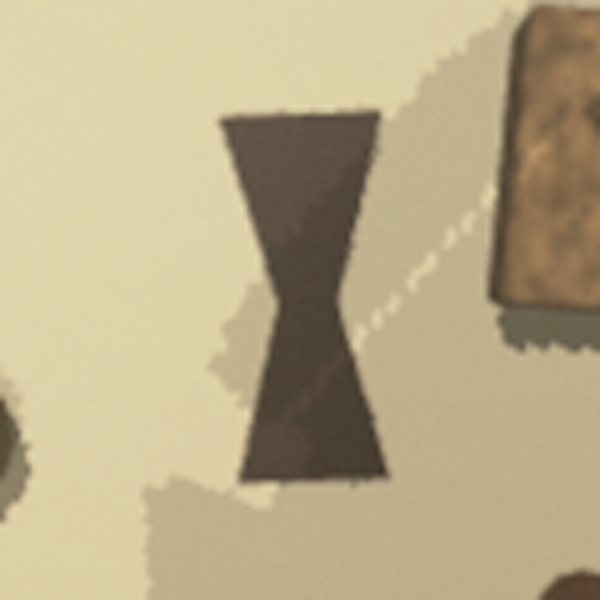

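```bash
python3 - <<'E'
from h import *
c=cam('wrist');s=r.sense()
w=cast((np.array([(220,120),(380,112),(388,478),(240,482)])+.5)/5-.5+[212,49],30,c)
print(w.mean(0));d=(w[0]+w[1]-w[2]-w[3])/2;print(np.linalg.norm(d),np.degrees(np.arctan2(-d[1],-d[0])))
print([np.linalg.norm(w[i]-w[(i+1)%4]) for i in range(4)])
K,_=c;H=np.linalg.inv(np.array(cams.camera_info('wrist')['hand_eye']))
P=[[-15,-38.4,30],[15,-38.4,30],[-20,25.6,35],[20,25.6,35],[-15,-38.4,-30]]
print(proj(P,(K,H)))
E
python3 - <<'E'
import cv2
a=cv2.imread('pics/w7.png')
cv2.imwrite('pics/z8.png',cv2.resize(a[185:285,215:340],None,fx=5,fy=5,interpolation=cv2.INTER_CUBIC))
E
```

```text
[ 559.99 -286.16   30.  ]
69.28210460904238 23.7174404891539
[np.float64(30.999442774133723), np.float64(69.58226495448385), np.float64(30.705121957489162), np.float64(68.98225874687697)]
[[231.17 264.09]
 [320.82 264.06]
 [237.95 197.73]
 [313.97 197.7 ]
 [238.1  400.1 ]]
```

View pics/z8.png

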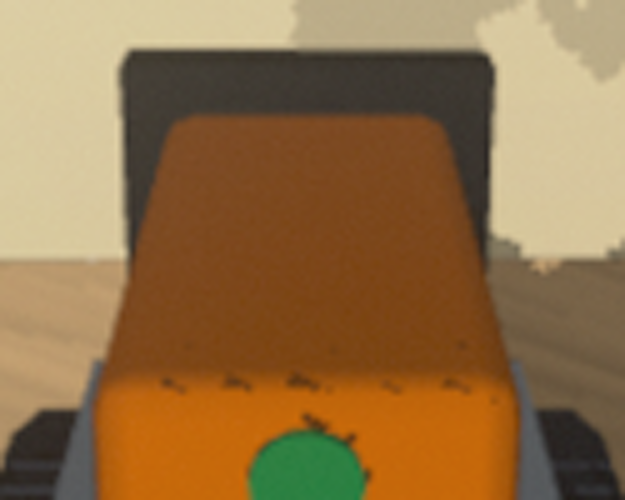

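```bash
python3 -m crank '[[0,0,0,0,0,1,-1],[0,-2,0,0,0,2,-1],[0,0,0,0,0,2,-1],[0,0,0,0,0,1.8,-1],[0,0,0,0,0,1,-1],[0,0,0,0,1,0,-1],[0,0,0,0,2,0,-1],[0,0,0,0,2,0,-1],[0,0,0,0,1,0,-1],[0,0,0,0,0,0,-1]]' 100
python3 d.py 560.6 -285.9 130 113.6
```

```text
clock: 14.87
eef_pos: [553.9, -288.6, 163.8]
tcp_rot: [-1.57, 0.003, 1.98]
contact_force: [0.3, 0.4, -2.2]
opening: 0.335
eef [ 553.87 -288.64  163.77] rot [-89.98   0.15 113.43] F [ 0.3   0.36 -2.18] open 0.33465785941962906
turn [-0.02 -0.17 -0.15] shift_cm [-0.01  3.38 -0.73] q [-0.48  0.43  1.7  -0.    1.   -2.46] 14.8667
```

```bash
python3 -m crank '[[0,-0.2,0,0,0.5,-0.4,-1],[0,0,0,0,1,-0.3,-1],[0,0,0,0,1,0,-1],[0,0,0,0,0.5,0,-1],[0,0,0,0,0,0,-1],[0,0,0,0,0,0,-1],[0,0,0,0,0,0,-1],[0,0,0,0,0,0,-1],[0,0,0,0,0,0,-1],[0,0,0,0,0,0,-1]]' 100
python3 d.py 560.6 -285.9 101.6 113.6
```

```text
clock: 15.7
eef_pos: [563.5, -285.6, 132.6]
tcp_rot: [-1.573, 0.005, 1.985]
contact_force: [0.6, 0.5, -2.4]
opening: 0.336
eef [ 563.55 -285.61  132.6 ] rot [-90.1    0.27 113.71] F [ 0.56  0.55 -2.38] open 0.3362670686604407
turn [ 0.1   0.11 -0.26] shift_cm [0.11 3.1  0.29] q [-0.47  0.48  1.71 -0.    0.95 -2.45] 15.7
```

```bash
python3 -m crank '[[0,0,-0.25,0.1,0.5,0.2,-1],[0,0,0,0,0.8,0,-1],[0,0,0,0,0.5,0,-1],[0,0,0,0,0.2,0,-1],[0,0,0,0,0,0,-1],[0,0,0,0,0,0,-1],[0,0,0,0,0,0,-1],[0,0,0,0,0,0,-1],[0,0,0,0,0,0,-1],[0,0,0,0,0,0,-1]]' 100
python3 d.py 560.6 -285.9 101.6 113.6
```

```text
clock: 16.53
eef_pos: [561.2, -285.8, 110.8]
tcp_rot: [-1.573, 0.0, 1.984]
contact_force: [-0.1, -0.2, -2.2]
opening: 0.342
eef [ 561.18 -285.75  110.83] rot [-90.12   0.02 113.69] F [-0.07 -0.16 -2.21] open 0.3417165562283387
turn [ 0.12  0.09 -0.02] shift_cm [0.01 0.92 0.06] q [-0.47  0.5   1.73  0.    0.91 -2.46] 16.5333
```

```bash
python3 -m crank '[[0,0,0,0,0.4,0.1,-1],[0,0,0,0,0.3,0,-1],[0,0,0,0,0.1,0,-1],[0,0,0,0,0,0,-1],[0,0,0,0,0,0,-1],[0,0,0,0,0,0,-1],[0,0,0,0,0,0,-1],[0,0,0,0,0,0,-1],[0,0,0,0,0,0,-1],[0,0,0,0,0,0,-1]]' 100
python3 d.py 560.6 -285.9 101.6 113.6
python3 - <<'E'
from h import *
s=r.sense();w=cams.grab_frame('wrist');b=cams.grab_frame('side')
cv2.imwrite('pics/w9.png',w)
cv2.imwrite('pics/s9.png',cv2.resize(b[110:205,285:390],None,fx=6,fy=6,interpolation=cv2.INTER_CUBIC))
M=R.from_euler('xyz',s['tcp_rot']).as_matrix();e=s['eef_pos']
cs=cam('side');K,V=cs
L=lambda P:(proj([e+M@np.array(p) for p in P],cs)-[285,110])*6+2.5
print('tongue tip corners',L([[sx*6,61.6,sz*18] for sx in(-1,1) for sz in(-1,1)]))
print('flange low corners',L([[sx*20,31.6,sz*35] for sx in(-1,1) for sz in(-1,1)]))
a=np.radians(23.6);X=np.array([np.cos(a),np.sin(a),0]);Y=np.array([-X[1],X[0],0])
I=np.array([560.2,-286.1,30])
print('inlay corners',(proj([I+35*i*X+16*j*Y for i in(-1,1) for j in(-1,1)],cs)-[285,110])*6+2.5)
E
```

```text
clock: 17.37
eef_pos: [560.5, -286.3, 102.4]
tcp_rot: [-1.573, 0.001, 1.984]
contact_force: [0.3, 0.1, -1.6]
opening: 0.337
eef [ 560.46 -286.31  102.36] rot [-90.15   0.05 113.69] F [ 0.33  0.09 -1.64] open 0.3370365888720136
turn [ 0.15  0.09 -0.05] shift_cm [ 0.03  0.08 -0.03] q [-0.48  0.51  1.73  0.    0.89 -2.46] 17.3667
tongue tip corners [[292.73 339.35]
 [354.7  351.62]
 [287.7  351.37]
 [349.97 363.76]]
flange low corners [[273.58 276.86]
 [394.95 300.3 ]
 [256.21 316.48]
 [379.55 340.74]]
inlay corners [[386.54 363.02]
 [374.25 395.59]
 [267.04 339.46]
 [253.22 371.38]]
```

View pics/s9.png

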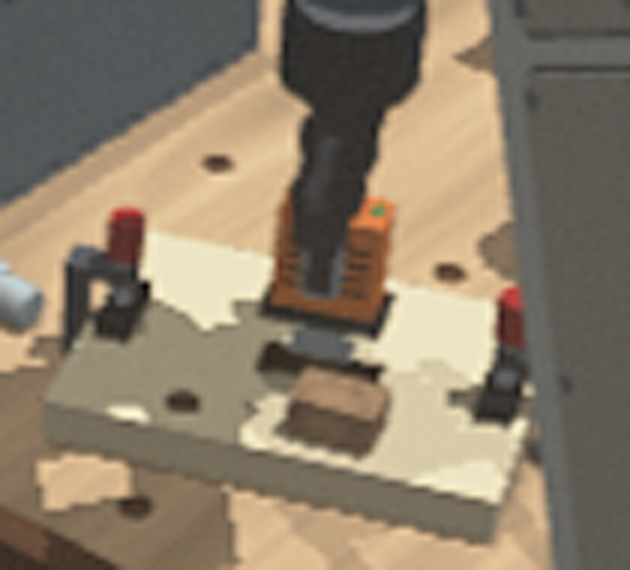

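View pics/w9.png

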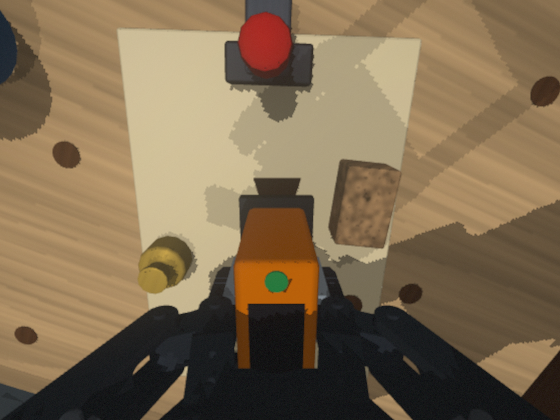

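```bash
python3 - <<'E'
import cv2
a=cv2.imread('pics/w9.png')
cv2.imwrite('pics/z9.png',cv2.resize(a[165:225,225:325],None,fx=7,fy=7,interpolation=cv2.INTER_CUBIC))
E
```

```text
(no output)
```

View pics/z9.png

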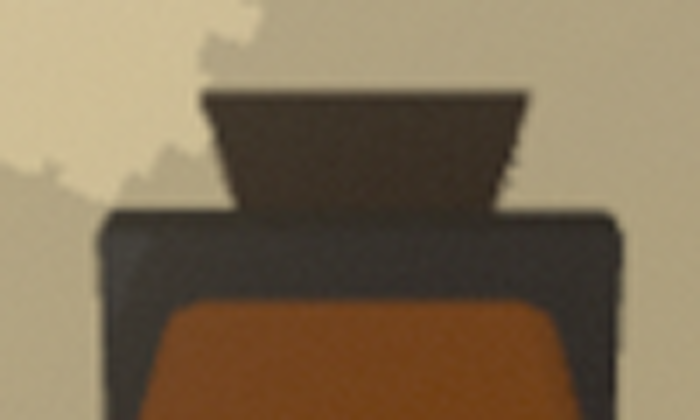

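```bash
python3 - <<'E'
from h import *
s=r.sense();c=cam('wrist',s);w=cast([(253.2,177.6),(300.3,177.6)],30,c);M=R.from_euler('xyz',s['tcp_rot']).as_matrix()
print((w-s['eef_pos'])@M, np.linalg.norm(w[0]-w[1]))
K,_=c;H=np.linalg.inv(np.array(cams.camera_info('wrist')['hand_eye']))
print(proj([[-20,25.6,35],[20,25.6,35]],(K,H)), s['clock'],s['eef_pos'],s['qvel'])
E
```

```text
[[-15.25  72.26  35.81]
 [ 16.25  72.23  35.81]] 31.49387806998026
[[238.02 197.74]
 [314.04 197.71]] 17.4667 [ 560.44 -286.31  102.34] [ 0.  0.  0. -0. -0.  0.]
```

```bash
python3 - <<'E'
from rig import r,order
s=r.sense();print(s['eef_pos'],s['opening'],s['contact_force'])
print(order.sign_off())
E
```

```text
[ 560.44108755 -286.30611667  102.33876431] 0.34028717046420637 [ 0.54463845 -0.46500639 -2.38160215]
the job is handed in; nothing more can be done
None
```

I pulled the scanner straight up out of the right-most dock and carried it over the board with its tip about 175–205 mm above the bench. I turned it into line with the bow-tie and handed in at about 17.5 s, holding it still in the air with a 100 N grip.

**Last checks:**
- **Height:** the tongue's tip was about 10.8 mm above the panel, worked out from the tool height and where I gripped it.
- **Centring:** it was within about 0.5 mm across and along the bow-tie in the wrist view. The side view agreed to about one pixel. Calibration is only good to about 2 mm.
- **Alignment:** it was upright to about 0.2°. The bow-tie's angle measured 23.6 ± 0.4°, and the scanner was at 23.7°.
- **Hold:** the arm was still, and the force on the tool was only the scanner's weight, about 2.4 N. The cork block and weight looked unmoved in the last wrist view.

**What disagreed:**
- **First descent:** the arm drifted about 9 mm sideways while going down to the dock. I saw it before the pads gripped, opened them again and realigned. Nothing pressed noticeably.
- **Tilt and position over the board:** the arm tilted by about 1° and drifted a few millimetres while crossing the board and coming down. I corrected both.
- **Flange position:** in the wrist view the flange sat about 1 mm off where I predicted along the scanner's length. I treated that partly as calibration error and split the difference.

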